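# Click the dose counter on to the started sleeve

### The arm

A 6-joint arm with a two-finger parallel gripper is mounted at the origin on the work surface. World frame = base frame: x ahead of the robot, y to its left, z up, the work surface at z = 0. Lengths are in m, angles in degrees, forces in N, time in s.
With the tool pointing down it reaches from about 0.3 to 0.75 m from the base axis. Payload 8.5 kg.
Tool frame: the origin (TCP) lies on the centre line of the jaws, within the pads' length; the fingertips stand 17 mm ahead of it and the grasp point (between the pads) lies 2 mm behind it (env.tcp_to_tips is the distance from the TCP to the fingertips, in m); z points along the fingers, y is the line along which they close (so a half turn about z gives the same grasp; the last joint's range is limited). The gripper opens to 85 mm and grips with 20 to 120 N. Pads are 22 mm wide; open, the fingers measure 114 mm over their backs; the gripper's body (76 mm by 85 mm) begins 54 mm behind the grasp point. The pads swing forward as they close: fully open they stand 13 mm farther back than shut.
Start: joints at [50.861, 21.807, 74.336, -0, 83.858, -12.336], TCP at [0.248, 0.491, 0.248] pointing down, gripper open.
Joint ranges: [-178.18, 178.18], [-50.72, 133.34], [12.68, 142.11], [-81.47, 261.47], [9.98, 163.14], [-165.26, 165.26]. Speed limits (degrees/s): [136.94, 136.94, 180, 180, 180, 180].

### API

Orientations are given as a 3x3 rotation matrix whose columns are the frame's x, y, z axes.
In Python, from rig import env gives the robot as it stands. The module is installed in compiled form; this text tells all that it offers.
- The arm moves only by the shell command python3 -m pendant 'ROWS' [FORCE]. ROWS is JSON, a list of rows, each a list of 7 numbers: the opening, from 0 (shut) to 1 (fully open), then the shift along the tool's x, y, z in m, then the turn, a rotation vector about the tool's x, y, z in rad. A call has 1 to 5 rows; each row is the pose to reach, as a shift and turn from the pose commanded when the call began, along the tool's axes at that moment; what a row does not reach only later rows make up. A row lasts 1/8 s, in which the tool goes at most 62.5 mm and 10.7 degrees, less where a joint would pass 70% of its speed; a pose out of reach is approached as far as the arm can. A call with a gripper value outside its range is refused whole. The fingers move at their own pace and stop on an object; FORCE is the grip in N (left out, the last holds). Time passes only in rows, so rows that repeat a pose let the fingers close. It gives the time, the measured TCP pose, the force, the opening and the grip force at its end, in the units of the state.
- env.observe(): the state, without advancing time (a new reading comes with each control period).
- env.get_image(name): name is "side" or "top" or "wrist"; returns a dict with "image" (384x512x3 uint8, blue, green, red), "fx", "fy", "cx", "cy" (pixels), "pose" (4x4, takes a point from camera to world coordinates). Camera axes: x right, y up, looking along -z (the intrinsics and any distortion apply to the point x, -y, -z); pixel columns grow to the right and rows downward; lengths in m; the calibration is good to about 2 mm. A picture is of the moment at which its call begins. There is no depth.
- env.close_job(): hands the job in; it is judged then, once.
Trained networks look in the newest picture that a camera, given by its name, has taken for a name from the list of things; names that differ only in an ending like _2 or _b are one class to them, and where a whole thing is asked for, a point or a joint stands for the part that bears it (a point fixed in the world has none). Each returns a list of dicts, best first, with "conf" (0 to 1); they miss things now and then, are a little off and sometimes report something else, mostly with a low value. They report only what shows in the picture. A call takes as long as a camera call. They do not tell look-alikes from the thing itself.
- env.find_in(camera, thing): "bbox" ([centre column, centre row, width, height] in pixels, round what is visible of it).
- env.trace(camera, thing): "mask" (384x512 bool, what is visible of it) and "bbox" ([centre column, centre row, width, height] in pixels, round what is visible of it).
- env.tip_of(camera, thing): "centre" ([column, row] in pixels: a listed point, or the origin of a listed thing).
The state is a dict: "time_s": time; "q": joint angles; "qvel": joint speeds; "joint_efforts": joint torques, N m; "position": TCP position; "tool_rot": TCP orientation; "ft_force": force on the tool from outside, world axes, zero at the start; "wrist_torque": the same for the moment, N m; "grip_width": finger opening in m; "gripper_force": force on a finger pad.
Only numpy, scipy, OpenCV 4.12 (cv2) and the standard library are available. Lean on these libraries where they do the work, as an engineer would, in place of code of your own. Each camera call takes 0.05 s, during which the arm holds its last target. There are 200 camera calls.

### The job

The dose counter's long T-headed lug must show which rack slot holds the started pack, the one short sleeve: slots are counted from the robot's left, and the counter's marks carry one to five dots in the same order. Flick the lugs on the wheel's edge gently with a fingertip, clockwise, until the long lug rests at the mark for that slot, never running past it. Lift, shove or knock over nothing: counter, sleeves and the other things stay where they stand.

Things in the scene. Friction and masses are not known exactly. Their poses are not given: they have to be found in the camera images.
- counter: Loose dose counter, about 1.2 kg, on rubber feet on the stool: a round white base 152 mm across and 24 mm high carrying a grey six-lug wheel, axle vertical through the middle. Origin: centre of the underside, z up along the axle.
- mark_one (a point): The one-dot mark on the base's rim, on the counter's +x axis, 70 mm from the axle, 24 mm above the underside. The two- to five-dot marks follow clockwise seen from above, 60 degrees apart; the sixth place is blank.
- wheel (a joint): Angle of the wheel, rad, clockwise seen from above: 0 = long lug at the one-dot mark, 1.047 (60 degrees) more per mark, 4.189 = five dots; stops at -0.4 and 4.6. Starts at mark one or two. It clicks: a detent pulls it to the nearest mark, so a push of over 30 degrees drops it into the next; about 1.5 N at a lug's end takes it over.
- wheel_hub (a point): Top centre of the wheel's hub, on the axle, 40 mm above the counter's underside. The hub is a disc of 36 mm radius, 12 mm thick. Six radial lugs 7 mm wide, 60 degrees apart, stand from 28 to 48 mm above the underside and reach 54 mm from the axle, the long one 65 mm, ending in a T-head 18 mm wide (55 to 65 mm out). Over 40 mm is free between lug ends. At every click one lug lies over the counter's +x axis.
- long_lug (a point): Top of the T-head that ends the wheel's long lug, 62 mm from the axle and 48 mm above the counter's underside.
- stool: Low square cedar stool, 420 x 420 mm, fixed. Origin at floor level under its centre; its top is 80 mm above the origin.
- rack: Fixed wooden rack on the stool, 76 (x) x 124 (y) x 38 mm. Origin: centre of the underside. Five slots 12 mm wide in a row along its y axis, at y = +44 (slot one, robot's left), +22, 0, -22, -44 mm (slot five), floor 8 mm up.
- short_sleeve: The started blister sleeve, loose: 40 x 8 x 46 mm high, the only short one; stands in slot three, four or five. Origin: centre of its lower edge, z up.
- sleeve_a: Full blister sleeve, loose: 60 x 8 x 80 mm high, upright in a slot. Origin: centre of its lower edge.
- sleeve_b: Full blister sleeve, loose: 60 x 8 x 80 mm high, upright in a slot. Origin: centre of its lower edge.
- sleeve_c: Full blister sleeve, loose: 60 x 8 x 80 mm high, upright in a slot. Origin: centre of its lower edge.
- sleeve_d: Full blister sleeve, loose: 60 x 8 x 80 mm high, upright in a slot. Origin: centre of its lower edge.
- cup: Loose glass medicine cup, 42 mm across, 45 mm high, on the stool. Origin: centre of the underside.
- bottle: Loose orange plastic bottle with white flip-top lid, 45 mm across, 72 mm high, on the stool. Origin: centre of the underside.
- coaster: Loose round grey stone coaster, 96 mm across, 10 mm thick, on the stool. Origin: centre of the underside.
- jar: Loose small cream jar, 40 mm across, 34 mm high, on the stool. Origin: centre of the underside.
Things that resemble listed ones, but are neither listed nor needed, are in the scene too. What is shaped like the short_sleeve but orange, pink or yellow is not meant.

How it is judged (in metres and radians):
At the end, for the whole second after the job is handed in: The wheel rests, within 0.2 rad, with its long lug at the mark whose dots equal the number of the slot holding the short sleeve; the counter stands level; counter, cup, bottle, coaster and jar are within 20 mm, and the sleeves within 15 mm, of where they started (((y of short_sleeve in the frame of rack between -0.011 and 0.011 m and value of joint wheel between 1.894 and 2.294 rad) or (y of short_sleeve in the frame of rack between -0.033 and -0.011 m and value of joint wheel between 2.942 and 3.342 rad) or (y of short_sleeve in the frame of rack between -0.055 and -0.033 m and value of joint wheel between 3.989 and 4.389 rad)) and velocity of joint wheel between -0.1 and 0.1 rad/s and angle between counter's own z axis and vertical below 0.05 rad and linear speed of counter below 0.02 m/s and distance of each of counter, cup, bottle, coaster, jar from where it was at the start of the episode below 0.02 m and distance of each of sleeve_a, sleeve_b, sleeve_c, sleeve_d, short_sleeve from where it was at the start of the episode below 0.015 m); the robot touches nothing.
It fails at once if the wheel is run more than half a click past the mark (0.65 rad) ((y of short_sleeve in the frame of rack between -0.011 and 0.011 m and value of joint wheel above 2.744 rad) or (y of short_sleeve in the frame of rack between -0.033 and -0.011 m and value of joint wheel above 3.792 rad)).
It fails at once if the counter is lifted, carried or shoved more than 20 mm, or tipped (distance of counter from where it was at the start of the episode above 0.02 m or angle between counter's own z axis and vertical above 0.15 rad).
It fails at once if a sleeve is lifted or moved more than 15 mm (distance of any of sleeve_a, sleeve_b, sleeve_c, sleeve_d, short_sleeve from where it was at the start of the episode above 0.015 m).
It fails at once if the cup, bottle, coaster or jar is moved more than 20 mm or tipped (distance of any of cup, bottle, coaster, jar from where it was at the start of the episode above 0.02 m or angle between any of cup, bottle, jar's own z axis and vertical above 0.5 rad).
It fails at once if the fingers press on the counter with more than 20 N (contact force between the fingers and counter above 20 N).
It also fails if it takes over 72 s, if anything falls off the work surface, if the arm or the gripper's body presses on something with over 40 N, if the wrist force passes 120 N, or if a joint passes its speed limit or range.

## Working session

There is one attempt and no reset: what is moved stays moved. The work goes in short steps, Python scripts to look and compute and a shell command to move; the robot and the scene stay as the last step left them, time stands still between calls to the robot, and variables do not carry over. Pictures are saved under pics/ and viewed, at most 10 in all, crops included, and the job is handed in when it is done.

```bash
mkdir -p pics
cat > h.py <<'E'
from rig import env
import numpy as np, cv2
def ray(im,p):
    P=np.array(im['pose']); d=np.array([(p[0]-im['cx'])/im['fx'],-(p[1]-im['cy'])/im['fy'],-1.])
    return P[:3,3],P[:3,:3]@d
def atz(im,p,z):
    o,d=ray(im,p); return o+d*(z-o[2])/d[2]
def proj(im,X):
    P=np.array(im['pose']); c=P[:3,:3].T@(np.array(X)-P[:3,3])
    return np.array([im['cx']+im['fx']*c[0]/-c[2], im['cy']-im['fy']*c[1]/-c[2]])
E
python3 - <<'E'
from h import *
ims={}
for c in('top','side'):
    im=env.get_image(c); ims[c]=im
    print(c,[k for k in im],im['fx'],im['cx'],im['cy'],np.round(im['pose'],3).tolist())
    cv2.imwrite(f'pics/{c}0.png',im['image'])
    for t in('counter','mark_one','wheel_hub','long_lug','stool','rack','short_sleeve','cup','bottle','coaster','jar'):
        print(t,[(np.round(r['centre']).tolist(),round(r['conf'],2)) for r in env.tip_of(c,t)[:3]])
E
```

```text
top ['image', 'fx', 'fy', 'cx', 'cy', 'pose'] 457.29363367684294 253.75264323258588 198.5858574248755 [[0.024, 0.989, -0.143, 0.534], [-1.0, 0.024, -0.002, 0.002], [0.002, 0.143, 0.99, 0.902], [0.0, 0.0, 0.0, 1.0]]
counter [([347.0, 294.0], 0.65), ([231.0, 305.0], 0.54)]
mark_one [([388.0, 280.0], 0.76)]
wheel_hub [([356.0, 296.0], 0.9)]
long_lug [([388.0, 318.0], 0.56)]
stool [([284.0, 236.0], 0.64)]
rack [([279.0, 164.0], 0.95)]
short_sleeve [([128.0, 242.0], 0.75), ([274.0, 106.0], 0.71), ([148.0, 142.0], 0.71)]
cup [([373.0, 177.0], 0.89)]
bottle [([206.0, 162.0], 0.8), ([390.0, 316.0], 0.36)]
coaster [([386.0, 318.0], 0.73), ([232.0, 304.0], 0.67), ([347.0, 296.0], 0.52)]
jar [([283.0, 220.0], 0.68)]
side ['image', 'fx', 'fy', 'cx', 'cy', 'pose'] 376.8045996911172 264.0794310390688 183.58462802498985 [[0.917, 0.239, -0.318, 0.432], [-0.398, 0.577, -0.713, -0.445], [0.013, 0.781, 0.624, 0.508], [0.0, 0.0, 0.0, 1.0]]
counter [([212.0, 310.0], 0.89)]
mark_one [([255.0, 334.0], 0.93)]
wheel_hub [([207.0, 292.0], 0.85)]
long_lug [([196.0, 340.0], 0.95)]
stool [([251.0, 260.0], 0.74), ([287.0, 159.0], 0.71)]
rack [([320.0, 205.0], 0.82), ([308.0, 180.0], 0.63)]
short_sleeve [([373.0, 212.0], 0.93), ([252.0, 160.0], 0.67), ([198.0, 164.0], 0.66)]
cup [([368.0, 283.0], 0.62)]
bottle [([284.0, 158.0], 0.79)]
coaster [([166.0, 211.0], 0.56)]
jar [([266.0, 223.0], 0.66)]
```

View pics/top0.png

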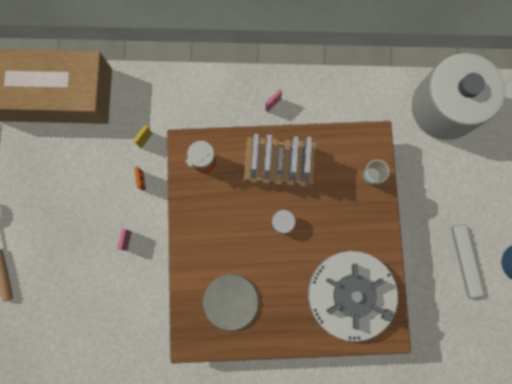

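View pics/side0.png

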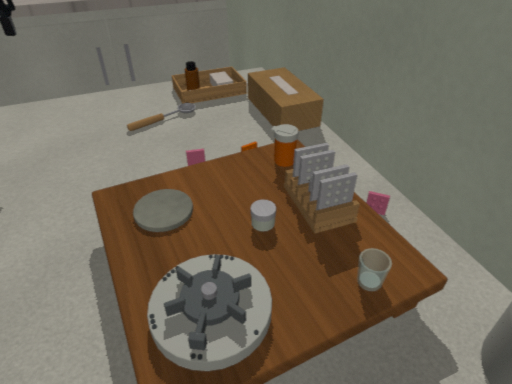

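Run:
```python
from h import *
z={'wheel_hub':.12,'mark_one':.104,'long_lug':.128,'counter':.08,'rack':.08}
t=env.get_image('top');s=env.get_image('side')
for n in z:
    for c,im in(('top',t),('side',s)):
        for r in env.tip_of(c,n)[:1]: print(n,c,np.round(atz(im,r['centre'],z[n]),4))
# base rim ellipse fit, top: white disc at z=.104
for c,im,bb in(('top',t,(300,245,405,345)),('side',s,(140,250,280,365))):
    g=im['image'].astype(int); x0,y0,x1,y1=bb
    sub=g[y0:y1,x0:x1]; m=((sub.min(2)>105)).astype(np.uint8)
    k=cv2.findContours(m,cv2.RETR_EXTERNAL,cv2.CHAIN_APPROX_NONE)[0]; k=max(k,key=cv2.contourArea)[:,0]+[x0,y0]
    W=np.array([atz(im,p,.104)[:2] for p in cv2.convexHull(k)[:,0]])
    print(c,cv2.minEnclosingCircle(W.astype(np.float32)),len(k))
a=cv2.resize(t['image'][240:350,300:410],(400,400),interpolation=2);b=cv2.resize(s['image'][245:370,140:285],(400,400),interpolation=2)
d=cv2.resize(t['image'][120:200,240:320],(200,200),interpolation=2);e=cv2.resize(s['image'][140:235,280:375],(200,200),interpolation=2)
cv2.imwrite('pics/z.png',np.vstack([np.hstack([a,b]),np.hstack([d,e,np.zeros((200,400,3),np.uint8)])]))
o=env.observe();print(np.round(o['tool_rot'],3).tolist(),o['position'],o['time_s'],o['grip_width'])
```

```text
wheel_hub top [ 0.518  -0.2291  0.12  ]
wheel_hub side [ 0.4818 -0.1684  0.12  ]
mark_one top [ 0.486  -0.1643  0.104 ]
mark_one side [ 0.5205 -0.2311  0.104 ]
long_lug top [ 0.4512 -0.2202  0.128 ]
long_lug side [ 0.4535 -0.2271  0.128 ]
counter top [ 0.4879 -0.1661  0.08  ]
counter side [ 0.4888 -0.1671  0.08  ]
rack top [ 0.7118 -0.0404  0.08  ]
rack side [ 0.5254 -0.221   0.08  ]
top ((0.48701056838035583, -0.16973194479942322), 0.0767042338848114) 483
side ((0.49204885959625244, -0.1745704710483551), 0.07485504448413849) 350
[[-0.893, 0.451, 0.0], [0.451, 0.893, 0.0], [-0.0, 0.0, -1.0]] [0.24800878 0.49088641 0.24833609] 1.8 0.08553547102548634
```

View pics/z.png

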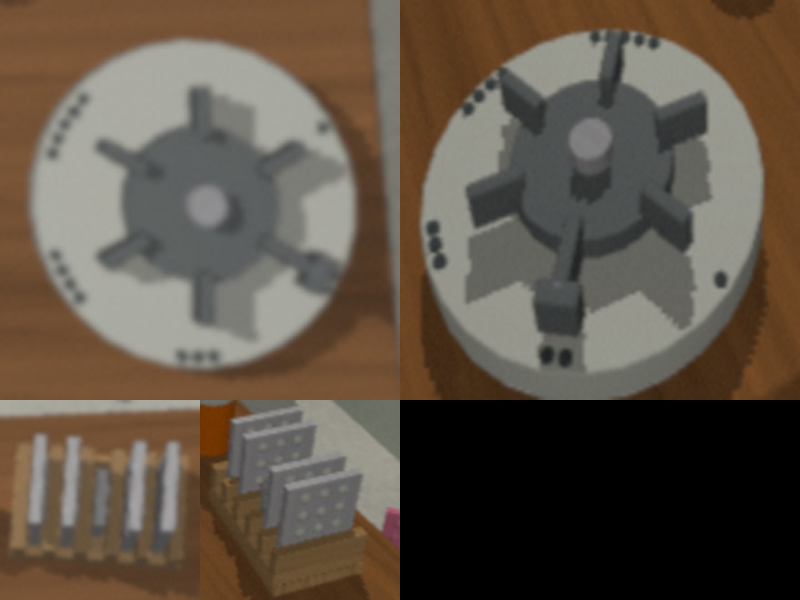

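The pictures show the short sleeve in the middle slot (three; top view about (281,160)). The one-dot mark is at about (388,275) and the long lug is at the two-dot mark (388,315), so one clockwise click is needed. I'll work on the +y side of the wheel, away from the T-head, starting with the travel above it and closing the gripper.

```bash
python3 -m pendant '[[0,-0.039,-0.034,0,0,0,0],[0,-0.078,-0.069,0,0,0,0],[0,-0.117,-0.103,0,0,0,0],[0,-0.156,-0.138,0,0,0,0],[0,-0.195,-0.172,0,0,0,0]]' 20 && python3 -m pendant '[[0,-0.039,-0.034,0,0,0,0],[0,-0.078,-0.069,0,0,0,0],[0,-0.117,-0.103,0,0,0,0],[0,-0.156,-0.138,0,0,0,0],[0,-0.195,-0.172,0,0,0,0]]' && python3 -m pendant '[[0,-0.035,-0.03,0,0,0,-0.1],[0,-0.07,-0.06,0,0,0,-0.2],[0,-0.098,-0.085,0,0,0,-0.26],[0,-0.098,-0.085,0,0,0,-0.26],[0,-0.098,-0.085,0,0,0,-0.26]]'
python3 - <<'E'
from h import *
o=env.observe();print(np.round(o['tool_rot'],3).tolist(),o['position'],o['ft_force'],o['grip_width'])
im=env.get_image('wrist');cv2.imwrite('pics/w.png',im['image'])
C=[.488,-.168]
print(np.round(proj(im,C+[.12])),np.round(proj(im,o['position'])))
for n,z in(('wheel_hub',.12),('mark_one',.104),('long_lug',.128)):
    for r in env.tip_of('wrist',n)[:1]: print(n,np.round(r['centre']),np.round(atz(im,r['centre'],z),4),r['conf'])
E
```

```text
time_s: 2.42
position: [0.3449, 0.2479, 0.2485]
tool_rot: [[-0.893, 0.451, 0.001], [0.451, 0.893, 0.0], [-0.001, 0.0, -1.0]]
ft_force: [0.7, 0.1, 0.7]
grip_width: 0.0002
gripper_force: 0.0
time_s: 3.05
position: [0.4414, 0.0062, 0.2486]
tool_rot: [[-0.892, 0.451, 0.001], [0.451, 0.892, -0.0], [-0.001, 0.0, -1.0]]
ft_force: [-0.1, 0.9, 0.1]
grip_width: 0.0002
gripper_force: 0.0
time_s: 3.68
position: [0.4898, -0.1115, 0.2482]
tool_rot: [[-0.978, 0.207, -0.0], [0.207, 0.978, 0.0], [0.001, 0.0, -1.0]]
ft_force: [-0.6, -0.1, 0.1]
grip_width: 0.0001
gripper_force: 0.0
[[-0.978, 0.207, -0.0], [0.207, 0.978, 0.0], [0.001, 0.0, -1.0]] [ 0.48980655 -0.11146489  0.24822253] [-0.5906694  -0.14513459  0.05608425] 8.073373072928755e-05
[194. 192.] [252. 256.]
wheel_hub [191. 190.] [ 0.4857 -0.1703  0.12  ] 0.62
mark_one [151. 227.] [ 0.5216 -0.2275  0.104 ] 0.66
long_lug [120. 172.] [ 0.4525 -0.2261  0.128 ] 0.84
```

View pics/w.png

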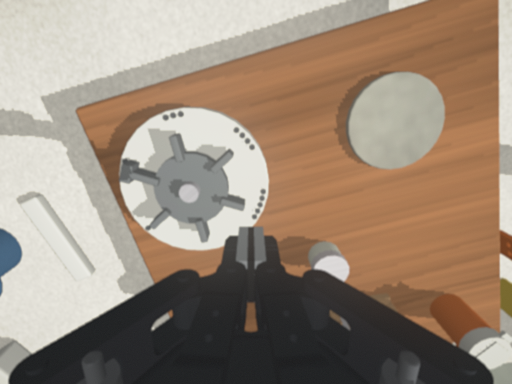

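The wrist view shows the closed fingertips at (250,235), over the gap next to the +y lugs, and the jar at (328,260), clear of them. Next I descend to a fingertip height of about 0.114.

```bash
python3 -m pendant '[[0,0,0,0.04,0,0,0],[0,0,0,0.07,0,0,0],[0,0,0,0.095,0,0,0],[0,0,0,0.11,0,0,0],[0,0,0,0.117,0,0,0]]'
python3 - <<'E'
from h import *
im=env.get_image('side');cv2.imwrite('pics/s1.png',cv2.resize(im['image'][160:384,100:350],None,fx=2.4,fy=2.4,interpolation=2))
# path: tool-frame shifts for finger clock angles (r=.057)
o=env.observe();R=o['tool_rot'];p=o['position'];C=np.array([.487,-.169])
print(p,o['ft_force'])
for a in(285,290,300,305,310,315,318,321,324):
    t=np.radians(a);q=C+.057*np.array([np.cos(t),-np.sin(t)]);print(a,np.round(R.T@np.r_[q-p[:2],0],4))
E
```

```text
time_s: 4.5
position: [0.4899, -0.1115, 0.1308]
tool_rot: [[-0.979, 0.206, -0.001], [0.206, 0.979, 0.0], [0.001, 0.0, -1.0]]
ft_force: [-0.0, -0.5, 0.5]
grip_width: 0.0001
gripper_force: 0.0
[ 0.4898009  -0.1115417   0.13045912] [-0.27943799  1.34961532 -1.01814552]
285 [-0.0122  0.0001 -0.    ]
290 [-0.0171 -0.0004 -0.    ]
300 [-0.0268 -0.0026 -0.    ]
305 [-0.0315 -0.0044 -0.    ]
310 [-0.036  -0.0065 -0.    ]
315 [-0.0402 -0.0091 -0.0001]
318 [-0.0427 -0.0108 -0.0001]
321 [-0.0451 -0.0126 -0.0001]
324 [-0.0473 -0.0145 -0.0001]
```

View pics/s1.png

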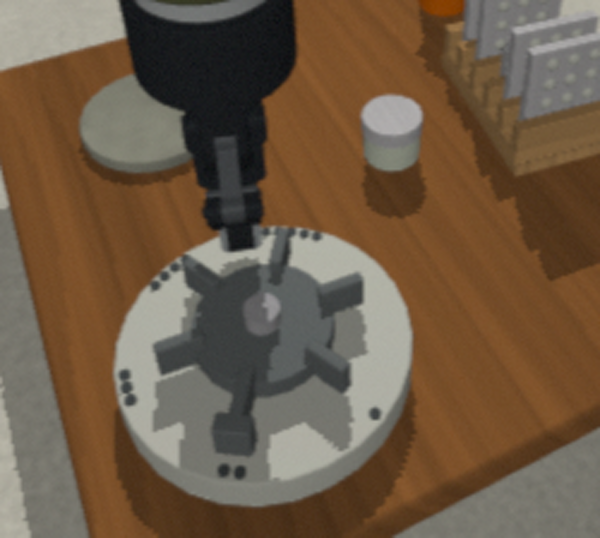

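```bash
python3 -m pendant '[[0,-0.006,-0.003,0,0,0,0.05],[0,-0.012,-0.003,0,0,0,0.12],[0,-0.017,-0.0034,0,0,0,0.2],[0,-0.021,-0.004,0,0,0,0.27],[0,-0.0255,-0.0055,0,0,0,0.35]]'
python3 - <<'E'
from h import *
im=env.get_image('side')
for r in env.tip_of('side','long_lug')[:1]: print(np.round(atz(im,r['centre'],.128),4),r['conf'])
o=env.observe();R=o['tool_rot'];p=o['position'];C=np.array([.487,-.169])
print(p,o['ft_force'])
for a in(300,305,310,315,318,321,324):
    t=np.radians(a);q=C+.054*np.array([np.cos(t),-np.sin(t)]);print(a,np.round(R.T@np.r_[q-p[:2],0],4))
E
```

```text
time_s: 5.18
position: [0.5139, -0.1224, 0.1319]
tool_rot: [[-0.847, 0.531, -0.0], [0.531, 0.847, -0.0], [0.0, -0.0, -1.0]]
ft_force: [-1.7, 0.9, 1.1]
grip_width: 0.0
gripper_force: 0.8
[ 0.4381 -0.2121  0.128 ] 0.78
[ 0.51410569 -0.12267323  0.13189639] [-0.7407523   0.38818994  0.74099521]
300 [ 0.0003  0.0003 -0.    ]
305 [-0.0044  0.0003  0.    ]
310 [-0.0091 -0.0002  0.    ]
315 [-0.0137 -0.001   0.    ]
318 [-0.0164 -0.0017  0.    ]
321 [-0.0191 -0.0026  0.    ]
324 [-0.0218 -0.0036  0.    ]
```

```bash
python3 -m pendant '[[0,-0.004,0,0,0,0,0.05],[0,-0.007,0,0,0,0,0.1],[0,-0.010,0,0,0,0,0.15],[0,-0.013,-0.001,0,0,0,0.2],[0,-0.015,-0.0015,0,0,0,0.25]]'
python3 - <<'E'
from h import *
im=env.get_image('side')
for r in env.tip_of('side','long_lug')[:1]:
    q=atz(im,r['centre'],.128)-[.487,-.169,0]; print(np.degrees(np.arctan2(-q[1],q[0])),r['conf'])
print(env.observe()['ft_force'])
E
```

```text
time_s: 5.9
position: [0.5261, -0.1319, 0.1319]
tool_rot: [[-0.691, 0.722, 0.001], [0.722, 0.691, -0.001], [-0.001, 0.0, -1.0]]
ft_force: [-0.2, -0.9, -0.6]
grip_width: -0.0001
gripper_force: 0.0
173.9768048395206 0.86
[0.24037886 0.9452279  0.75079821]
```

```bash
python3 -m pendant '[[0,-0.005,-0.0005,0,0,0,0],[0,-0.009,-0.001,0,0,0,0],[0,-0.009,-0.001,-0.01,0,0,0],[0,-0.009,-0.001,-0.04,0,0,0],[0,-0.009,-0.001,-0.08,0,0,0]]' && python3 -m pendant '[[0,0,0,-0.03,0,0,0],[0,0,0.03,-0.05,0,0,0],[0,0,0.08,-0.05,0,0,0],[0,0,0.12,-0.05,0,0,0],[0,0,0.12,-0.05,0,0,0]]'
python3 - <<'E'
from h import *
for c in('side','top'):
    im=env.get_image(c)
    for r in env.tip_of(c,'long_lug')[:1]:
        q=atz(im,r['centre'],.128)-[.487,-.169,0]; print(c,np.degrees(np.arctan2(-q[1],q[0]))%360,r['conf'])
cv2.imwrite('pics/end.png',np.hstack([cv2.resize(env.get_image(c)['image'],(400,300)) for c in('side','top')]))
print(env.observe()['time_s'])
E
```

```text
time_s: 6.62
position: [0.531, -0.139, 0.2123]
tool_rot: [[-0.691, 0.723, -0.001], [0.723, 0.691, 0.001], [0.001, -0.0, -1.0]]
ft_force: [0.2, -0.7, 1.6]
grip_width: 0.0002
gripper_force: 0.0
time_s: 7.25
position: [0.6191, -0.0542, 0.2614]
tool_rot: [[-0.693, 0.72, 0.0], [0.72, 0.693, 0.0], [0.0, 0.0, -1.0]]
ft_force: [0.1, 0.2, -0.6]
grip_width: 0.0005
gripper_force: 0.0
side 175.6102816204868 0.88
7.55
```

View pics/end.png

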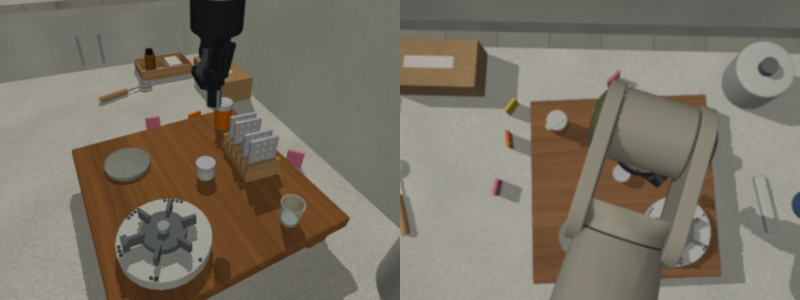

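The long lug now rests at the three-dot mark, at about (125,240) in the side view. Nothing else looks moved and the arm is clear.

```bash
python3 -c "
from rig import env
print(env.close_job())"
```

```text
the job is handed in; nothing more can be done
None
```

The short sleeve is in slot three, so I moved the long lug one click clockwise from the two-dot to the three-dot mark, saw nothing else shift in the final side view, and handed the job in at about 7.6 s; no verdict was returned.

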